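# Close the washed canisters with their own lids

### The job

The four washed canisters are dry: put each wooden lid on the canister it fits, by size, so that all four are closed with the lid level and fully home on the rim. Set the lids on rather than dropping them, leave the canisters standing where they are, and do not shift or knock over the two glass shakers between them.

Things in the scene. Friction and masses are not known exactly. Their poses are not given: they have to be found in the camera images.
- lid_smallest: The smallest of four round light-brown wooden lids, lying upright on the worktop, about 0.1 kg. Origin: centre of its underside, z up. z 0 to 12 mm: stopper, 40 mm across at the bottom, 52 mm from z 8 up; 12 to 21 mm: flat disc 72 mm across; 21 to 47 mm: round knob 27 mm across to lift it by. Fits only the smallest canister.
- canister_smallest: The smallest of four open, empty, round dark-green canisters with dark rims, loose on the worktop, about 0.5 kg: 68 mm across, mouth 58 mm, 70 mm high. Origin: centre of its underside, z up. Fully home, the lid's disc rests on the rim, its origin 58 mm above the canister's; the stopper has 3 mm of play all round.
- lid_small: The second smallest of four round light-brown wooden lids, lying upright on the worktop, about 0.1 kg. Origin: centre of its underside, z up. z 0 to 12 mm: stopper, 54 mm across at the bottom, 66 mm from z 8 up; 12 to 21 mm: flat disc 86 mm across; 21 to 47 mm: round knob 27 mm across to lift it by. Fits only the second smallest canister.
- canister_small: The second smallest of four open, empty, round dark-green canisters with dark rims, loose on the worktop, about 0.5 kg: 82 mm across, mouth 72 mm, 76 mm high. Origin: centre of its underside, z up. Fully home, the lid's disc rests on the rim, its origin 64 mm above the canister's; the stopper has 3 mm of play all round.
- lid_large: The second largest of four round light-brown wooden lids, lying upright on the worktop, about 0.1 kg. Origin: centre of its underside, z up. z 0 to 12 mm: stopper, 68 mm across at the bottom, 80 mm from z 8 up; 12 to 21 mm: flat disc 100 mm across; 21 to 47 mm: round knob 27 mm across to lift it by. Fits only the second largest canister.
- canister_large: The second largest of four open, empty, round dark-green canisters with dark rims, loose on the worktop, about 0.5 kg: 96 mm across, mouth 86 mm, 82 mm high. Origin: centre of its underside, z up. Fully home, the lid's disc rests on the rim, its origin 70 mm above the canister's; the stopper has 3 mm of play all round.
- lid_largest: The largest of four round light-brown wooden lids, lying upright on the worktop, about 0.1 kg. Origin: centre of its underside, z up. z 0 to 12 mm: stopper, 82 mm across at the bottom, 94 mm from z 8 up; 12 to 21 mm: flat disc 114 mm across; 21 to 47 mm: round knob 27 mm across to lift it by. Fits only the largest canister.
- canister_largest: The largest of four open, empty, round dark-green canisters with dark rims, loose on the worktop, about 0.5 kg: 110 mm across, mouth 100 mm, 88 mm high. Origin: centre of its underside, z up. Fully home, the lid's disc rests on the rim, its origin 76 mm above the canister's; the stopper has 3 mm of play all round.
- salt_shaker: A small glass shaker with dull grey contents and a grey dome cap, 44 mm across and 90 mm high, standing loose among the canisters and lids; origin at the centre of its underside, z up. Not to be moved.
- pepper_shaker: A small glass shaker with white contents and a grey dome cap, 44 mm across and 90 mm high, standing loose among the canisters and lids; origin at the centre of its underside, z up. Not to be moved. (To the left of the worktop, at y beyond 0.38 and x beyond 0.35, stands a full-height cupboard: keep the arm clear.)

How it is judged:
By the outcome, as a careful person would: the job done as asked, in the order asked, and still so for the second after the job is handed in, with the robot touching nothing.
It also fails if it takes over 106 s, if anything falls off the work surface, if the arm or the gripper's body presses on something with over 40 N, if the wrist force passes 120 N, or if a joint passes its speed limit or range.

### The arm

A 6-joint arm with a two-finger parallel gripper is mounted at the origin on a cart in front of the work surface, level with it; the furniture and walls round the work are solid. World frame = base frame: x ahead of the robot, y to its left, z up, the work surface at z = 0. Lengths are in m, angles in rad, forces in N, time in s.
With the tool pointing down it reaches from about 0.3 to 0.875 m from the base axis. Payload 6.4 kg.
Tool frame: the origin (TCP) lies at the very end of the fingers, on their centre line; the grasp point (between the pads) lies 19 mm behind it; z points along the fingers, y is the line along which they close (so a half turn about z gives the same grasp; the last joint's range is limited). The gripper opens to 85 mm and grips with 20 to 120 N. Pads are 22 mm wide; open, the fingers measure 114 mm over their backs; the gripper's body (76 mm by 85 mm) begins 54 mm behind the grasp point. The pads swing forward as they close: fully open they stand 13 mm farther back than shut.
Start: joints at [0.949, 0.181, 1.607, -0, 1.354, -0.206], TCP at [0.232, 0.526, 0.231] pointing down, gripper open.
Joint ranges: [-2.99, 2.99], [-0.89, 2.07], [0.3, 2.58], [-1.14, 4.28], [0, 2.63], [-3.12, 3.12]. Speed limits (rad/s): [2.57, 2.57, 3.01, 3.14, 3.14, 3.14].

### API

Orientations are given as a unit quaternion [w, x, y, z].
In Python, from bench import ctrl gives the robot as it stands.
- The arm moves only by the tool jog_arm, never from a script. Its argument "series" is a list that holds one entry, the list of rows, each a list of 7 numbers: the shift along the tool's x, y, z in mm, then the turn, a rotation vector about the tool's x, y, z in rad, then the finger opening in mm, from 0 to 85.4. In form: [[[tx, ty, tz, rx, ry, rz, gripper], ...]]. A call has exactly 10 rows; each row shifts and turns the commanded pose from where the row before left it, along the tool's axes as they then stand; what a row does not reach is not made up. A row lasts 1/10 s, in which the tool goes at most 50 mm and 8.59 degrees, less where a joint would pass 70% of its speed; a pose out of reach is approached as far as the arm can. A call with a gripper value outside its range is refused whole. The fingers move at their own pace and stop on an object; the grip force is fixed at half the most. Time passes only in rows, so rows that do not move let the fingers close, or fill a call up. It gives the time, the measured TCP pose, the force, the opening and the grip force at its end, in the units of the state.
- ctrl.get_obs(): the state, without advancing time (a new reading comes with each control period).
- ctrl.camera(name): name is "side" or "top"; returns a dict with "frame" (420x560x3 uint8, blue, green, red), "z_map" (420x560 float32, m along the optical axis (not along the pixel's ray), 0 where there is no reading), "fx", "fy", "cx", "cy" (pixels), "xyz" and "rotation" of the camera in the world. Camera axes: x right, y down, z forward; pixel columns grow to the right and rows downward; lengths in m; the calibration is good to about 2 mm. A picture is of the moment at which its call begins.
- ctrl.hand_in(): hands the job in; it is judged then, once.
The state is a dict: "time_s": time; "q": joint angles; "dq": joint speeds; "joint_efforts": joint torques, N m; "eef_pos": TCP position; "eef_rot": TCP orientation; "wrist_force": force on the tool from outside, world axes, zero at the start; "torque": the same for the moment, N m; "opening": opening from 0.0 (shut) to 1.0 (fully open); "grasp_force": force on a finger pad.
Only numpy, scipy, OpenCV 4.12 (cv2) and the standard library are available. Lean on these libraries where they do the work, as an engineer would, in place of code of your own. Each camera call takes 0.05 s, during which the arm holds its last target. There are 200 camera calls.

## Working session

There is one attempt and no reset: what is moved stays moved. The work goes in short steps, Python scripts to look and compute and a tool call to move; the robot and the scene stay as the last step left them, time stands still between calls to the robot, and variables do not carry over. Pictures are saved under pics/ and viewed, at most 14 in all, crops included, and the job is handed in when it is done.

Besides the shell and the picture viewer there is one more tool, called after ">>>" as name(argument=value, ...), one argument or row to a line, values as JSON. jog_arm: Moves the arm, as the interface text tells. Its arguments: {"type":"object","properties":{"series":{"type":"array"}},"required":["series"]}

```bash
mkdir -p pics; ls; cat > h.py <<'E'
import numpy as np, cv2
from bench import ctrl
def snap(n,name):
    c=ctrl.camera(n); cv2.imwrite(f'pics/{name}.png',c['frame']); np.savez(f'pics/{name}.npz',**{k:np.array(v) for k,v in c.items()}); return c
def cloud(c):
    z=c['z_map'].astype(float); v,u=np.mgrid[:z.shape[0],:z.shape[1]]
    p=np.stack([(u-c['cx'])/c['fx']*z,(v-c['cy'])/c['fy']*z,z],-1)
    R=np.array(c['rotation'],float)
    if R.shape!=(3,3):
        from scipy.spatial.transform import Rotation as Ro
        R=Ro.from_quat(np.r_[R[1:],R[0]]).as_matrix()
    w=p@R.T+np.array(c['xyz']); w[z==0]=np.nan; return w
E
python3 - <<'E'
from h import *
for n in('top','side'):
    c=snap(n,n+'0'); print(n,c['xyz'],c['rotation'],c['fx'],c['cx'],c['cy'])
print(ctrl.get_obs())
E
```

```text
pics
top [ 0.36905072 -0.02229991  1.01549811] [-0.05564234  0.7123033  -0.69744175  0.05570411] 433.86280856310134 279.98474773620114 217.39807124248503
side [ 0.54272129 -0.87717524  0.500974  ] [-0.50551149  0.86246835  0.02420805 -0.00452179] 442.8302095110918 281.23178360026867 208.99759749682727
{'time_s': 0.1, 'q': array([ 9.48676903e-01,  1.81482633e-01,  1.60790315e+00,  5.06671868e-06,
        1.35382973e+00, -2.06294960e-01]), 'dq': array([ 0.00032517, -0.00228023, -0.0014962 , -0.00106363,  0.00123322,
       -0.00062099]), 'joint_efforts': array([-7.66497706e-04, -4.45879662e+01, -3.52238989e+01, -3.99390237e-04,
        4.24835933e-03, -5.78458548e-05]), 'eef_pos': array([0.23194771, 0.52559097, 0.23046768]), 'eef_rot': array([-3.28835772e-04,  2.06418013e-01,  9.78463564e-01, -7.41816068e-04]), 'wrist_force': array([ 0.66498329, -0.28407982, -0.59948298]), 'torque': array([-0.0106329 ,  0.00830618, -0.00781191]), 'grasp_force': 0.0, 'opening': 0.9976627682851037}
```

View pics/top0.png

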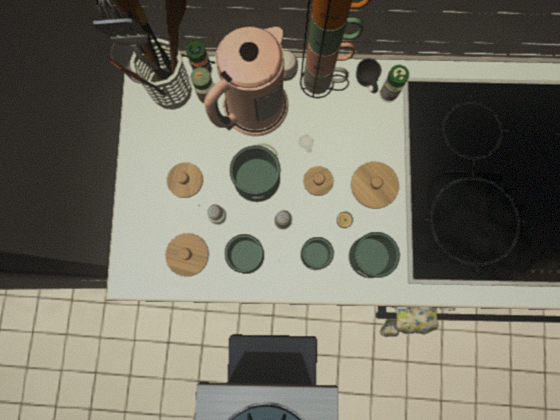

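View pics/side0.png

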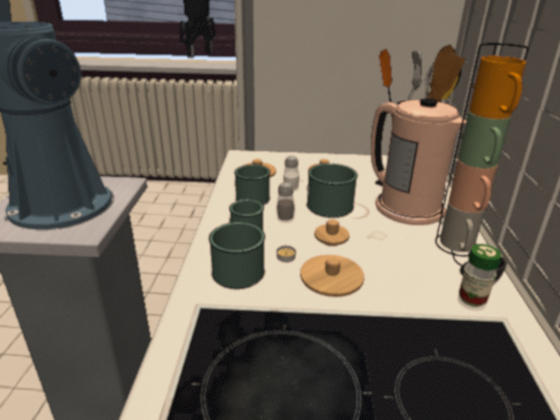

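The top view shows the lids near (185,180), (187,254), (318,180), (375,185), the canisters near (255,172), (245,253), (317,253), (374,254), and the shakers near (216,213), (283,218). There is also a small ring at (344,219). Next I'll fit the positions from the depth map.

```bash
cat >> h.py <<'E'
def circ(p):
    A=np.c_[2*p,np.ones(len(p))]; s=np.linalg.lstsq(A,(p**2).sum(1),rcond=None)[0]
    return s[:2],np.sqrt(s[2]+s[:2]@s[:2])
def enc(p): 
    (x,y),r=cv2.minEnclosingCircle(p.astype(np.float32)); return np.array([x,y]),r
E
python3 - <<'E'
from h import *
np.set_printoptions(precision=4,suppress=True)
for cam in('top0','side0'):
    c=np.load(f'pics/{cam}.npz'); w=cloud(c); P=w.reshape(-1,3)
    if cam=='top0':
        pix=dict(lidA=(185,180),lidB=(187,254),lidC=(318,180),lidD=(375,185),canA=(255,172),canB=(245,253),canC=(317,253),canD=(374,254),sh1=(216,213),sh2=(283,218),ring=(344,219))
        cen={}
        for k,(u,v) in pix.items():
            q=w[v-32:v+33,u-32:u+33].reshape(-1,3); cen[k]=np.nanmedian(w[v-3:v+4,u-3:u+4].reshape(-1,3),0)[:2]
    print(cam,'table z',np.nanmedian(P[(abs(P[:,0]-.45)<.15)&(abs(P[:,1])<.25)][:,2]))
    for k,x in cen.items():
        m=np.linalg.norm(P[:,:2]-x,axis=1)<.075; q=P[m&(P[:,2]>.006)&(P[:,2]<.13)]
        if k[:3]=='lid':
            d=q[(q[:,2]<.028)&(q[:,2]>.012)]; n=q[q[:,2]>.036]; n=n[np.linalg.norm(n[:,:2]-x,axis=1)<.03]
            print(k,'disc',*enc(d[:,:2]),np.median(d[:,2]),len(d),'knob',*enc(n[:,:2]),n[:,2].max(),len(n))
        else:
            q=q[np.linalg.norm(q[:,:2]-x,axis=1)<(.065 if k[:3]=='can' else .03)]
            h=np.percentile(q[:,2],99); d=q[q[:,2]>h-.006 if k[:3]=='can' else q[:,2]>h-.03]
            print(k,h,'top',*enc(d[:,:2]),'fit',*circ(d[:,:2]),len(d))
E
```

```text
top0 table z -0.00029640209014836216
lidA disc [0.6129 0.208 ] 0.04315951094031334 0.019814873475892503 895 knob [0.613  0.2078] 0.013603673316538334 0.05001318941151567 111
lidB disc [0.437  0.1934] 0.050343096256256104 0.019754373770084876 1354 knob [0.4369 0.1929] 0.013544301502406597 0.049709768894190876 115
lidC disc [ 0.6178 -0.1078] 0.036262985318899155 0.019638228360126853 593 knob [ 0.6179 -0.1073] 0.013729855418205261 0.05065866710671918 109
lidD disc [ 0.6112 -0.241 ] 0.05746854841709137 0.019759679308260614 1674 knob [ 0.6101 -0.2409] 0.013556971214711666 0.04912488171338625 109
canA 0.08952122953212248 top [0.6229 0.0385] 0.05651237815618515 fit [0.6225 0.0384] 0.05266701111286579 319
canB 0.07767142016974646 top [0.4388 0.0577] 0.04255954548716545 fit [0.4388 0.0575] 0.03923272381469195 333
canC 0.07189174329063848 top [ 0.4437 -0.1028] 0.03563828766345978 fit [ 0.4436 -0.1027] 0.03226418964277473 265
canD 0.08374804039753392 top [ 0.4419 -0.2295] 0.04965589568018913 fit [ 0.4418 -0.2292] 0.0460815768860741 398
sh1 0.08907815367616732 top [0.5282 0.1245] 0.0174935236573
[... 945 characters left out ...]
57] 0.052279467595267394 256
canB 0.07742175293277585 top [0.44   0.0553] 0.04289939999580383 fit [0.4395 0.0549] 0.03912218679137032 227
canC 0.07176251076115091 top [ 0.4446 -0.1039] 0.03652694821357727 fit [ 0.4442 -0.1056] 0.03202395059727414 251
canD 0.08327164783236764 top [ 0.4423 -0.2314] 0.049811672419309616 fit [ 0.4425 -0.2323] 0.04592389692416721 525
sh1 0.08971322515199426 top [0.5299 0.1166] 0.017550641670823097 fit [0.5285 0.1171] 0.011949020659404735 181
sh2 0.08970586301283759 top [ 0.52   -0.0306] 0.017152724787592888 fit [ 0.5197 -0.0322] 0.011833474186006823 232
ring 0.0164804806172736 top [ 0.5272 -0.1715] 0.02093193493783474 fit [ 0.5274 -0.1727] 0.01634273061452035 248
```

```bash
python3 - <<'E'
from h import *
w=cloud(np.load('pics/top0.npz')).reshape(-1,3); s=cloud(np.load('pics/side0.npz')).reshape(-1,3); P=np.r_[w,s]
for z0,z1 in((.1,.18),(.18,.3),(.3,.6)):
    t=P[(P[:,2]>z0)&(P[:,2]<z1)&(P[:,0]>.35)&(P[:,0]<.9)&(abs(P[:,1])<.35)]
    for y0 in np.arange(-.35,.35,.1):
        a=t[(t[:,1]>=y0)&(t[:,1]<y0+.1)]; 
        if len(a)>3: print(z0,round(y0,2),'min x',np.sort(a[:,0])[2].round(3))
E
```

```text
0.1 -0.35 min x 0.824
0.1 -0.25 min x 0.871
0.1 -0.15 min x 0.832
0.1 -0.05 min x 0.741
0.1 0.05 min x 0.712
0.1 0.15 min x 0.789
0.1 0.25 min x 0.777
0.18 -0.25 min x 0.866
0.18 -0.15 min x 0.832
0.18 -0.05 min x 0.74
0.18 0.05 min x 0.714
0.18 0.15 min x 0.735
0.18 0.25 min x 0.732
0.3 -0.25 min x 0.873
0.3 -0.15 min x 0.832
0.3 0.15 min x 0.825
0.3 0.25 min x 0.731
```

>>> jog_arm(
  series=[
    [[0,0,0,0,0,-0.138,45],[0,0,0,0,0,-0.138,45],[0,0,0,0,0,-0.138,45],[-7.5,-47.5,0,0,0,0,45],[-7.5,-47.5,0,0,0,0,45],[-7.5,-47.5,0,0,0,0,45],[-7.5,-47.5,0,0,0,0,45],[-35,-28.5,0,0,0,0,45],[-35,-28.5,0,0,0,0,45],[-35,-28.5,0,0,0,0,45]],
  ],
)

```text
time_s: 1.1
eef_pos: [0.3675, 0.2488, 0.2314]
eef_rot: [0.0, 0.001, 1.0, 0.0]
wrist_force: [1.3, 2.2, 0.4]
opening: 0.526
grasp_force: 0.0
```

>>> jog_arm(
  series=[
    [[-35.5,-28.5,0,0,0,0,45],[-35.5,-28.5,0,0,0,0,45],[0,0,48,0,0,0,45],[0,0,48,0,0,0,45],[0,0,48,0,0,0,45],[0,0,30,0,0,0,45],[0,0,12,0,0,0,45],[0,0,10,0,0,0,45],[0,0,8,0,0,0,45],[0,0,0,0,0,0,45]],
  ],
)

```text
time_s: 2.1
eef_pos: [0.438, 0.1933, 0.0275]
eef_rot: [0.0, 0.001, 1.0, 0.0]
wrist_force: [-0.0, 0.1, -0.1]
opening: 0.526
grasp_force: 0.0
```

>>> jog_arm(
  series=[
    [[0,0,3,0,0,0,45],[0,0,0,0,0,0,20],[0,0,0,0,0,0,20],[0,0,0,0,0,0,20],[0,0,0,0,0,0,20],[0,0,0,0,0,0,20],[0,0,0,0,0,0,20],[0,0,0,0,0,0,20],[0,0,0,0,0,0,20],[0,0,0,0,0,0,20]],
  ],
)

```text
time_s: 3.1
eef_pos: [0.4384, 0.1933, 0.0253]
eef_rot: [0.001, 0.001, 1.0, 0.0]
wrist_force: [-2.4, -0.2, 6.1]
opening: 0.289
grasp_force: 59.3
```

```bash
python3 - <<'E'
from h import *
o=ctrl.get_obs(); print(o['eef_pos'],o['opening'],o['grasp_force'],o['wrist_force'])
snap('side','side1')
for n in('top','side'):
    c=snap(n,n+'1'); P=cloud(c).reshape(-1,3)
    q=P[(np.linalg.norm(P[:,:2]-[.438,.193],axis=1)<.07)&(P[:,2]>.012)&(P[:,2]<.028)]; print(n,*enc(q[:,:2]),len(q))
E
```

```text
[0.43842787 0.19331534 0.02531389] 0.2888890435856229 59.32354143122211 [-2.43103424 -0.22482274  6.13002828]
top [0.43717951 0.19061735] 0.04950190335512161 458
side [0.44032091 0.19381197] 0.05035654082894325 108
```

>>> jog_arm(
  series=[
    [[0,0,-15,0,0,0,20],[0,0,-40,0,0,0,20],[0,0,-45,0,0,0,20],[0,0,-45,0,0,0,20],[0,-30,-10,0,0,0,20],[-1,-45,0,0,0,0,20],[-1,-45,0,0,0,0,20],[-1,-45,0,0,0,0,20],[-1,-45,0,0,0,0,20],[0,-45,0,0,0,0,20]],
  ],
)

```text
time_s: 4.25
eef_pos: [0.441, -0.0635, 0.1796]
eef_rot: [0.001, 0.001, 1.0, -0.0]
wrist_force: [0.8, -0.4, -2.0]
opening: 0.288
grasp_force: 59.3
```

>>> jog_arm(
  series=[
    [[0,-45,0,0,0,0,20],[0,-45,0,0,0,0,20],[0,-40,0,0,0,0,20],[0,-25,0,0,0,0,20],[0,-10,0,0,0,0,20],[0,-4,0,0,0,0,20],[0,0,0,0,0,0,20],[0,0,20,0,0,0,20],[0,0,20,0,0,0,20],[0,0,0,0,0,0,20]],
  ],
)

```text
time_s: 5.25
eef_pos: [0.4394, -0.2279, 0.1368]
eef_rot: [-0.002, 0.0, 1.0, 0.002]
wrist_force: [0.2, 1.5, -2.0]
opening: 0.293
grasp_force: 59.3
```

```bash
python3 - <<'E'
from h import *
o=ctrl.get_obs(); print(o['eef_pos'],o['eef_rot'],o['opening'],o['grasp_force'],o['wrist_force'])
z=o['eef_pos'][2]-.0253
for n in('top','side'):
    c=snap(n,n+'2'); P=cloud(c).reshape(-1,3)
    q=P[(np.linalg.norm(P[:,:2]-[.442,-.2306],axis=1)<.065)]
    d=q[(q[:,2]>z+.011)&(q[:,2]<z+.026)]; print(n,'disc',*enc(d[:,:2]),np.percentile(d[:,2],90),z+.021,len(d))
    d=q[(q[:,2]>.074)&(q[:,2]<.088)]; print('rim',*enc(d[:,:2]),len(d))
f=c['frame'][120:380,120:400]; cv2.imwrite('pics/s2c.png',cv2.resize(f,None,fx=2,fy=2))
E
```

```text
[ 0.43937859 -0.22789218  0.13677893] [-2.06372718e-03  2.39994270e-05  9.99995922e-01  1.97410048e-03] 0.2929663518559557 59.31040993233182 [ 0.20614087  1.46848829 -2.01774142]
top disc [ 0.43798992 -0.2263943 ] 0.04980722442269325 0.1334065323180595 0.132478926140782 358
rim [ 0.4580498  -0.19641724] 0.03301321342587471 50
side disc [ 0.43921944 -0.22914644] 0.05140965059399605 0.1352065434009338 0.132478926140782 1300
rim [ 0.44224274 -0.23125194] 0.0500573068857193 511
```

View pics/s2c.png

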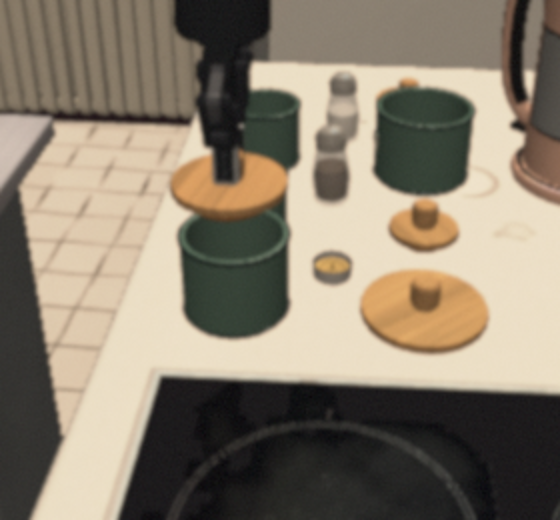

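The lid is held level above the large canister (crop (230,185)), about 3 mm off towards the robot. I'll correct that and lower it.

>>> jog_arm(
  series=[
    [[-3,-2.6,0,0,0,0,20],[0,0,12,0,0,0,20],[0,0,8,0,0,0,20],[0,0,0,0,0,0,20],[0,0,4,0,0,0,20],[0,0,4,0,0,0,20],[0,0,4,0,0,0,20],[0,0,4,0,0,0,20],[0,0,2,0,0,0,20],[0,0,0,0,0,0,20]],
  ],
)

```text
time_s: 6.35
eef_pos: [0.4436, -0.2333, 0.1009]
eef_rot: [-0.0, 0.001, 1.0, 0.0]
wrist_force: [-0.5, -0.5, -1.0]
opening: 0.29
grasp_force: 59.3
```

>>> jog_arm(
  series=[
    [[2,2.6,0,0,0,0,20],[0,0,0,0,0,0,20],[0,0,0,0,0,0,20],[0,0,0,0,0,0,20],[0,0,1.5,0,0,0,20],[0,0,1.5,0,0,0,20],[0,0,1,0,0,0,20],[0,0,1,0,0,0,20],[0,0,0,0,0,0,20],[0,0,0,0,0,0,20]],
  ],
)

```text
time_s: 7.35
eef_pos: [0.4419, -0.2309, 0.0962]
eef_rot: [-0.0, 0.001, 1.0, 0.0]
wrist_force: [0.5, -0.6, -0.9]
opening: 0.289
grasp_force: 59.3
```

>>> jog_arm(
  series=[
    [[0,0,0.8,0,0,0,20],[0,0,0.7,0,0,0,20],[0,0,0,0,0,0,20],[0,0,0,0,0,0,20],[0,0,0,0,0,0,20],[0,0,0,0,0,0,20],[0,0,0,0,0,0,20],[0,0,0,0,0,0,20],[0,0,0,0,0,0,20],[0,0,0,0,0,0,20]],
  ],
)

```text
time_s: 8.35
eef_pos: [0.442, -0.2309, 0.0953]
eef_rot: [0.0, 0.001, 1.0, -0.0]
wrist_force: [-2.3, 1.3, 5.3]
opening: 0.294
grasp_force: 60.0
```

>>> jog_arm(
  series=[
    [[0,0,0,0,0,0,45],[0,0,0,0,0,0,45],[0,0,0,0,0,0,45],[0,0,0,0,0,0,45],[0,0,-10,0,0,0,45],[0,0,-40,0,0,0,45],[-10,0,-15,0,0,0,45],[-40,-3,0,0,0,0,45],[-40,-4,0,0,0,0,45],[-40,-4,0,0,0,0,45]],
  ],
)

```text
time_s: 9.35
eef_pos: [0.5736, -0.2424, 0.1612]
eef_rot: [0.001, 0.001, 1.0, -0.0]
wrist_force: [-0.1, -1.1, 0.4]
opening: 0.53
grasp_force: 0.0
```

```bash
python3 - <<'E'
from h import *
o=ctrl.get_obs(); print(o['eef_pos'],o['q'])
for n in('top','side'):
    c=snap(n,n+'3'); P=cloud(c).reshape(-1,3)
    q=P[(np.linalg.norm(P[:,:2]-[.442,-.2306],axis=1)<.062)]
    d=q[(q[:,2]>.084)&(q[:,2]<.100)]; print(n,'disc',*enc(d[:,:2]),np.median(d[:,2]),d[:,2].std(),len(d))
    A=np.c_[d[:,:2]-d[:,:2].mean(0),np.ones(len(d))]; print('tilt',np.linalg.lstsq(A,d[:,2],rcond=None)[0])
    d=q[(q[:,2]>.03)&(q[:,2]<.08)]; print('body',d[:,:2].min(0),d[:,:2].max(0))
E
```

```text
[ 0.57358612 -0.24239671  0.16117005] [-5.90121963e-01  3.50456555e-01  1.54444130e+00 -7.20006283e-05
  1.24503155e+00 -2.15882018e+00]
top disc [0. 0.] 0.0 nan nan 0
tilt [0. 0. 0.]
  return _methods._mean(a, axis=axis, dtype=dtype,
  ret = ret.dtype.type(ret / rcount)
  ret = _var(a, axis=axis, dtype=dtype, out=out, ddof=ddof,
  arrmean = um.true_divide(arrmean, div, out=arrmean,
  ret = ret.dtype.type(ret / rcount)
<stdin>:7: RuntimeWarning: Mean of empty slice.
  ret = um.true_divide(
Traceback (most recent call last):
ValueError: zero-size array to reduction operation minimum which has no identity
```

>>> jog_arm(
  series=[
    [[-37.5,0,0,0,0,0,45],[0,0,45,0,0,0,45],[0,0,45,0,0,0,45],[0,0,20,0,0,0,45],[0,0,12,0,0,0,45],[0,0,7,0,0,0,45],[0,0,4,0,0,0,45],[0,0,0,0,0,0,45],[0,0,0,0,0,0,45],[0,0,0,0,0,0,45]],
  ],
)

```text
time_s: 10.4
eef_pos: [0.6101, -0.2426, 0.0281]
eef_rot: [0.001, 0.001, 1.0, -0.001]
wrist_force: [0.1, -0.5, -0.6]
opening: 0.525
grasp_force: 0.0
```

```bash
python3 - <<'E'
from h import *
o=ctrl.get_obs(); print(o['eef_pos'],o['wrist_force'])
c=snap('side','side4'); P=cloud(c).reshape(-1,3)
q=P[(np.linalg.norm(P[:,:2]-[.4424,-.2318],axis=1)<.056)]
d=q[(q[:,2]>.084)&(q[:,2]<.100)]
if len(d)>10:
    print('disc',*enc(d[:,:2]),np.median(d[:,2]),len(d)); A=np.c_[d[:,:2]-d[:,:2].mean(0),np.ones(len(d))]; print('tilt',np.linalg.lstsq(A,d[:,2],rcond=None)[0])
E
```

```text
[ 0.61009857 -0.2426223   0.02810049] [ 0.05563986 -0.54813576 -0.62893735]
disc [ 0.44141188 -0.23238015] 0.05111626163125038 0.09143378395000451 1359
tilt [-0.00303571  0.02484302  0.09116577]
```

View pics/side4.png

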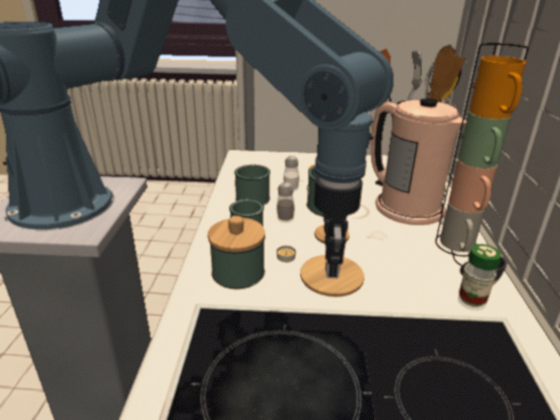

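The large canister is closed (237,240), with the disc top at 91 mm and level. The fingers stand over the largest lid's knob at (335,250).

>>> jog_arm(
  series=[
    [[-0.7,0,1.5,0,0,0,45],[0,0,0,0,0,0,20],[0,0,0,0,0,0,20],[0,0,0,0,0,0,20],[0,0,0,0,0,0,20],[0,0,0,0,0,0,20],[0,0,0,0,0,0,20],[0,0,0,0,0,0,20],[0,0,0,0,0,0,20],[0,0,0,0,0,0,20]],
  ],
)

```text
time_s: 11.45
eef_pos: [0.6103, -0.2422, 0.0256]
eef_rot: [0.0, 0.001, 1.0, -0.0]
wrist_force: [-0.4, 1.4, 5.4]
opening: 0.285
grasp_force: 59.5
```

>>> jog_arm(
  series=[
    [[0,0,-15,0,0,0,20],[0,0,-45,0,0,0,20],[0,0,-45,0,0,0,20],[0,0,-45,0,0,0,20],[-2,30,0,0,0,0,20],[-2,45,0,0,0,0,20],[-2,45,0,0,0,0,20],[-2,45,0,0,0,0,20],[-2,45,0,0,0,0,20],[-2.2,40,0,0,0,0,20]],
  ],
)

```text
time_s: 12.45
eef_pos: [0.6221, 0.01, 0.1756]
eef_rot: [-0.0, 0.001, 1.0, 0.0]
wrist_force: [0.4, -0.1, -1.6]
opening: 0.285
grasp_force: 59.2
```

>>> jog_arm(
  series=[
    [[0,20,0,0,0,0,20],[0,10,0,0,0,0,20],[0,0,20,0,0,0,20],[0,0,15,0,0,0,20],[0,0,5,0,0,0,20],[0,0,0,0,0,0,20],[0,0,0,0,0,0,20],[0,0,0,0,0,0,20],[0,0,0,0,0,0,20],[0,0,0,0,0,0,20]],
  ],
)

```text
time_s: 13.45
eef_pos: [0.6231, 0.0377, 0.1359]
eef_rot: [0.0, 0.001, 1.0, -0.0]
wrist_force: [1.1, 0.4, -0.1]
opening: 0.286
grasp_force: 59.2
```

```bash
cat > chk.py <<'E'
from h import *
import sys
x,y,r,h,tag=*map(float,sys.argv[1:5]),sys.argv[5]
o=ctrl.get_obs(); print(o['eef_pos'].round(4),o['eef_rot'].round(4),o['wrist_force'].round(1))
z=o['eef_pos'][2]-.0255
for n in('top','side'):
    P=cloud(snap(n,n+tag)).reshape(-1,3); q=P[np.linalg.norm(P[:,:2]-[x,y],axis=1)<r+.01]
    for k,lo,hi in(('disc',z+.012,z+.026),('rim',h-.006,h+.005)):
        d=q[(q[:,2]>lo)&(q[:,2]<hi)]
        if len(d)>9: print(n,k,*enc(d[:,:2]),np.median(d[:,2]).round(4),z+.021,len(d))
E
python3 chk.py .623 .0377 .057 .088 5
```

```text
[0.6231 0.0377 0.1359] [ 4.e-04  9.e-04  1.e+00 -1.e-04] [ 1.1  0.4 -0.1]
top disc [0.62175739 0.03902955] 0.05634993687272072 0.1297 0.13135282536345916 217
top rim [ 0.60002965 -0.0059432 ] 0.02514537423849106 0.0867 0.13135282536345916 54
side disc [0.62508607 0.03668746] 0.058074384927749634 0.1311 0.13135282536345916 822
side rim [0.62231386 0.0358058 ] 0.057291507720947266 0.0873 0.13135282536345916 272
```

>>> jog_arm(
  series=[
    [[0,0,10,0,0,0,20],[0,0,8,0,0,0,20],[0,0,4,0,0,0,20],[0,0,3,0,0,0,20],[0,0,3,0,0,0,20],[0,0,2,0,0,0,20],[0,0,2,0,0,0,20],[0,0,1,0,0,0,20],[0,0,0,0,0,0,20],[0,0,0,0,0,0,20]],
  ],
)

```text
time_s: 14.55
eef_pos: [0.6229, 0.0378, 0.1025]
eef_rot: [0.0, 0.001, 1.0, -0.0]
wrist_force: [-0.4, -0.3, -1.2]
opening: 0.291
grasp_force: 59.2
```

>>> jog_arm(
  series=[
    [[0,0,0.6,0,0,0,20],[0,0,0.6,0,0,0,20],[0,0,0.6,0,0,0,20],[0,0,0,0,0,0,20],[0,0,0,0,0,0,20],[0,0,0,0,0,0,20],[0,0,0,0,0,0,20],[0,0,0,0,0,0,20],[0,0,0,0,0,0,20],[0,0,0,0,0,0,20]],
  ],
)

```text
time_s: 15.55
eef_pos: [0.623, 0.0378, 0.1016]
eef_rot: [0.0, 0.001, 1.0, -0.0]
wrist_force: [-3.6, 0.7, 6.7]
opening: 0.286
grasp_force: 60.0
```

>>> jog_arm(
  series=[
    [[0,0,0,0,0,0,45],[0,0,0,0,0,0,45],[0,0,0,0,0,0,45],[0,0,0,0,0,0,45],[0,0,-10,0,0,0,45],[0,0,-40,0,0,0,45],[2,20,-10,0,0,0,45],[3,45,0,0,0,0,45],[3,45,0,0,0,0,45],[1.5,40,0,0,0,0,45]],
  ],
)

```text
time_s: 16.55
eef_pos: [0.6135, 0.1896, 0.1617]
eef_rot: [0.001, 0.001, 1.0, 0.0]
wrist_force: [-0.6, -0.7, -0.8]
opening: 0.523
grasp_force: 0.0
```

>>> jog_arm(
  series=[
    [[0,19,0,0,0,0,45],[0,0,40,0,0,0,45],[0,0,40,0,0,0,45],[0,0,25,0,0,0,45],[0,0,12,0,0,0,45],[0,0,8,0,0,0,45],[0,0,4,0,0,0,45],[0,0,0,0,0,0,45],[0,0,0,0,0,0,45],[0,0,0,0,0,0,45]],
  ],
)

```text
time_s: 17.55
eef_pos: [0.6145, 0.2069, 0.0329]
eef_rot: [0.001, 0.001, 1.0, 0.0]
wrist_force: [0.7, -0.6, -0.2]
opening: 0.527
grasp_force: 0.0
```

```bash
python3 - <<'E'
from h import *
print(ctrl.get_obs()['eef_pos'])
for n in('top','side'):
    P=cloud(snap(n,n+'6')).reshape(-1,3); q=P[np.linalg.norm(P[:,:2]-[.623,.0377],axis=1)<.064]
    d=q[(q[:,2]>.09)&(q[:,2]<.106)]
    if len(d)>10:
        print('disc',*enc(d[:,:2]),np.median(d[:,2]),len(d)); A=np.c_[d[:,:2]-d[:,:2].mean(0),np.ones(len(d))]; print('tilt',np.linalg.lstsq(A,d[:,2],rcond=None)[0])
E
```

```text
[0.61451033 0.20694255 0.03285658]
disc [0.62388378 0.03975083] 0.057325877249240875 0.09586421602373507 1913
tilt [-0.00022313 -0.00050464  0.09585318]
disc [0.6226666  0.03744861] 0.05930604040622711 0.09719673591480998 855
tilt [0.00119868 0.02551318 0.09689763]
```

View pics/side6.png

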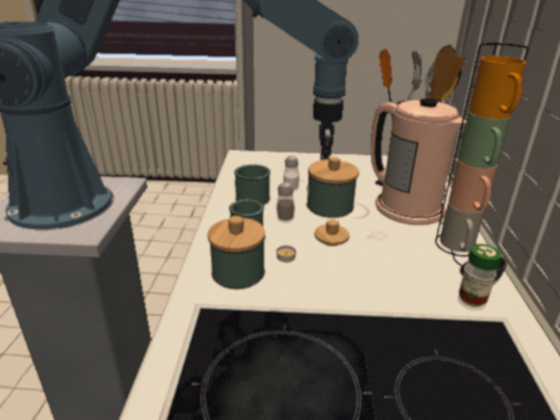

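The largest canister is closed at (333,185), with the disc top at 97 mm and level. The gripper is above the small lid (327,150), so I'll grip it next.

>>> jog_arm(
  series=[
    [[0.7,0,4,0,0,0,45],[0,0,2.2,0,0,0,45],[0,0,0,0,0,0,20],[0,0,0,0,0,0,20],[0,0,0,0,0,0,20],[0,0,0,0,0,0,20],[0,0,0,0,0,0,20],[0,0,0,0,0,0,20],[0,0,0,0,0,0,20],[0,0,0,0,0,0,20]],
  ],
)

```text
time_s: 18.65
eef_pos: [0.6129, 0.2068, 0.0253]
eef_rot: [-0.0, 0.001, 1.0, -0.0]
wrist_force: [0.5, 0.0, -1.5]
opening: 0.288
grasp_force: 58.9
```

>>> jog_arm(
  series=[
    [[0,0,-15,0,0,0,20],[0,0,-45,0,0,0,20],[0,0,-45,0,0,0,20],[0,0,-45,0,0,0,20],[24,-20.4,0,0,0,0,20],[34,-30,0,0,0,0,20],[34,-30,0,0,0,0,20],[34,-30,0,0,0,0,20],[34,-30,0,0,0,0,20],[14.2,-10,0,0,0,0,20]],
  ],
)

```text
time_s: 19.65
eef_pos: [0.4359, 0.0552, 0.1759]
eef_rot: [-0.0, 0.002, 1.0, -0.0]
wrist_force: [0.5, 0.1, -0.3]
opening: 0.29
grasp_force: 59.1
```

>>> jog_arm(
  series=[
    [[0,0,0,0,0,0,20],[0,0,20,0,0,0,20],[0,0,20,0,0,0,20],[0,0,10,0,0,0,20],[0,0,0,0,0,0,20],[0,0,0,0,0,0,20],[0,0,0,0,0,0,20],[0,0,0,0,0,0,20],[0,0,0,0,0,0,20],[0,0,0,0,0,0,20]],
  ],
)

```text
time_s: 20.65
eef_pos: [0.4386, 0.0567, 0.1256]
eef_rot: [0.0, 0.001, 1.0, -0.0]
wrist_force: [-0.3, 0.9, -1.1]
opening: 0.291
grasp_force: 59.2
```

```bash
python3 chk.py .4393 .0564 .043 .076 7
```

```text
[0.4386 0.0567 0.1256] [ 3.e-04  9.e-04  1.e+00 -0.e+00] [-0.3  0.9 -1.1]
top disc [0.40133256 0.06923447] 0.012920357286930084 0.1198 0.12113166845381663 30
side disc [0.4404473 0.0574184] 0.045545198023319244 0.1218 0.12113166845381663 439
side rim [0.43972406 0.0560733 ] 0.04411068186163902 0.0753 0.12113166845381663 243
```

>>> jog_arm(
  series=[
    [[0,0,12,0,0,0,20],[0,0,8,0,0,0,20],[0,0,4,0,0,0,20],[0,0,3,0,0,0,20],[0,0,3,0,0,0,20],[0,0,2,0,0,0,20],[0,0,2,0,0,0,20],[0,0,1,0,0,0,20],[0,0,0,0,0,0,20],[0,0,0,0,0,0,20]],
  ],
)

```text
time_s: 21.75
eef_pos: [0.4385, 0.0567, 0.0904]
eef_rot: [0.0, 0.001, 1.0, -0.0]
wrist_force: [-0.4, 0.7, -1.1]
opening: 0.287
grasp_force: 59.2
```

>>> jog_arm(
  series=[
    [[0,0,0.6,0,0,0,20],[0,0,0.6,0,0,0,20],[0,0,0.4,0,0,0,20],[0,0,0,0,0,0,20],[0,0,0,0,0,0,20],[0,0,0,0,0,0,20],[0,0,0,0,0,0,20],[0,0,0,0,0,0,20],[0,0,0,0,0,0,20],[0,0,0,0,0,0,20]],
  ],
)

```text
time_s: 22.75
eef_pos: [0.4385, 0.0568, 0.089]
eef_rot: [0.0, 0.001, 1.0, -0.0]
wrist_force: [-3.2, -0.0, 5.7]
opening: 0.292
grasp_force: 59.8
```

>>> jog_arm(
  series=[
    [[0,0,0,0,0,0,45],[0,0,0,0,0,0,45],[0,0,0,0,0,0,45],[0,0,0,0,0,0,45],[0,0,-10,0,0,0,45],[0,0,-40,0,0,0,45],[0,0,-20,0,0,0,45],[-30,-28,0,0,0,0,45],[-34,-31,0,0,0,0,45],[-34,-31,0,0,0,0,45]],
  ],
)

```text
time_s: 23.75
eef_pos: [0.5377, -0.0344, 0.1602]
eef_rot: [0.001, 0.0, 1.0, -0.0]
wrist_force: [0.1, 0.3, 0.7]
opening: 0.529
grasp_force: 0.0
```

>>> jog_arm(
  series=[
    [[-34,-31,0,0,0,0,45],[-34,-31,0,0,0,0,45],[-13.5,-13.6,0,0,0,0,45],[0,0,40,0,0,0,45],[0,0,40,0,0,0,45],[0,0,25,0,0,0,45],[0,0,15,0,0,0,45],[0,0,5,0,0,0,45],[0,0,0,0,0,0,45],[0,0,0,0,0,0,45]],
  ],
)

```text
time_s: 24.75
eef_pos: [0.6189, -0.1096, 0.0355]
eef_rot: [0.001, 0.001, 1.0, -0.001]
wrist_force: [1.0, -0.5, 1.0]
opening: 0.529
grasp_force: 0.0
```

```bash
python3 - <<'E'
from h import *
print(ctrl.get_obs()['eef_pos'])
for n in('top','side'):
    P=cloud(snap(n,n+'8')).reshape(-1,3); q=P[np.linalg.norm(P[:,:2]-[.4393,.0564],axis=1)<.05]
    d=q[(q[:,2]>.078)&(q[:,2]<.094)]
    if len(d)>10:
        print('disc',*enc(d[:,:2]),np.median(d[:,2]),len(d)); A=np.c_[d[:,:2]-d[:,:2].mean(0),np.ones(len(d))]; print('tilt',np.linalg.lstsq(A,d[:,2],rcond=None)[0])
E
```

```text
[ 0.61893341 -0.10957547  0.0355268 ]
disc [0.43962091 0.05642315] 0.04500952735543251 0.0852766523241669 474
tilt [-0.00916478  0.03814703  0.08495923]
```

View pics/side8.png

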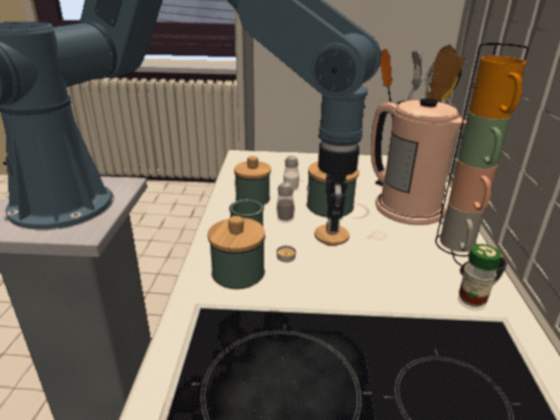

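The small canister is closed at (253,180), disc top at 85 mm. The fingers stand at the smallest lid (333,225).

>>> jog_arm(
  series=[
    [[0.8,0.5,6,0,0,0,45],[0,0,3,0,0,0,45],[0,0,0,0,0,0,20],[0,0,0,0,0,0,20],[0,0,0,0,0,0,20],[0,0,0,0,0,0,20],[0,0,0,0,0,0,20],[0,0,0,0,0,0,20],[0,0,0,0,0,0,20],[0,0,0,0,0,0,20]],
  ],
)

```text
time_s: 25.85
eef_pos: [0.6168, -0.1087, 0.0247]
eef_rot: [-0.0, 0.001, 1.0, -0.0]
wrist_force: [0.8, 0.1, -0.7]
opening: 0.29
grasp_force: 58.9
```

>>> jog_arm(
  series=[
    [[0,0,-15,0,0,0,20],[0,0,-45,0,0,0,20],[0,0,-45,0,0,0,20],[0,0,-45,0,0,0,20],[25,1,0,0,0,0,20],[43,1,0,0,0,0,20],[43,1,0,0,0,0,20],[43,1,0,0,0,0,20],[19.5,0.8,0,0,0,0,20],[0,0,0,0,0,0,20]],
  ],
)

```text
time_s: 26.85
eef_pos: [0.4415, -0.1032, 0.1756]
eef_rot: [0.0, 0.001, 1.0, -0.0]
wrist_force: [0.4, -0.0, -0.4]
opening: 0.291
grasp_force: 59.1
```

>>> jog_arm(
  series=[
    [[0,0,0,0,0,0,20],[0,0,20,0,0,0,20],[0,0,20,0,0,0,20],[0,0,15,0,0,0,20],[0,0,0,0,0,0,20],[0,0,0,0,0,0,20],[0,0,0,0,0,0,20],[0,0,0,0,0,0,20],[0,0,0,0,0,0,20],[0,0,0,0,0,0,20]],
  ],
)

```text
time_s: 27.85
eef_pos: [0.4436, -0.1037, 0.1202]
eef_rot: [0.0, 0.001, 1.0, -0.0]
wrist_force: [-1.0, 0.3, -0.5]
opening: 0.292
grasp_force: 59.1
```

```bash
python3 chk.py .4442 -.1037 .036 .070 9
```

```text
[ 0.4436 -0.1037  0.1202] [ 4.e-04  9.e-04  1.e+00 -2.e-04] [-1.   0.3 -0.5]
top disc [ 0.42325652 -0.09116001] 0.022799046710133553 0.1154 0.11566296357463472 85
top rim [ 0.42402029 -0.09349027] 0.02763267233967781 0.0687 0.11566296357463472 44
side disc [ 0.44694248 -0.10574645] 0.0376410111784935 0.117 0.11566296357463472 451
side rim [ 0.44381675 -0.10464209] 0.03650389611721039 0.0696 0.11566296357463472 281
```

>>> jog_arm(
  series=[
    [[1.2,0.4,12,0,0,0,20],[0,0,8,0,0,0,20],[0,0,4,0,0,0,20],[0,0,3,0,0,0,20],[0,0,3,0,0,0,20],[0,0,2,0,0,0,20],[0,0,2,0,0,0,20],[0,0,1,0,0,0,20],[0,0,0,0,0,0,20],[0,0,0,0,0,0,20]],
  ],
)

```text
time_s: 28.95
eef_pos: [0.4422, -0.1032, 0.0848]
eef_rot: [0.0, 0.001, 1.0, -0.0]
wrist_force: [0.3, -0.2, -1.3]
opening: 0.285
grasp_force: 59.1
```

>>> jog_arm(
  series=[
    [[0,0,0.6,0,0,0,20],[0,0,0.6,0,0,0,20],[0,0,0.6,0,0,0,20],[0,0,0.5,0,0,0,20],[0,0,0,0,0,0,20],[0,0,0,0,0,0,20],[0,0,0,0,0,0,20],[0,0,0,0,0,0,20],[0,0,0,0,0,0,20],[0,0,0,0,0,0,20]],
  ],
)

```text
time_s: 29.95
eef_pos: [0.4422, -0.1032, 0.0825]
eef_rot: [0.0, 0.001, 1.0, -0.0]
wrist_force: [-0.4, 0.3, 2.0]
opening: 0.29
grasp_force: 59.5
```

>>> jog_arm(
  series=[
    [[0,0,0.3,0,0,0,20],[0,0,0,0,0,0,20],[0,0,0,0,0,0,45],[0,0,0,0,0,0,45],[0,0,0,0,0,0,45],[0,0,0,0,0,0,45],[0,0,-10,0,0,0,45],[0,0,-30,0,0,0,45],[0,0,-45,0,0,0,45],[0,0,-45,0,0,0,45]],
  ],
)

```text
time_s: 30.95
eef_pos: [0.4415, -0.1028, 0.2138]
eef_rot: [-0.0, 0.001, 1.0, 0.0]
wrist_force: [1.4, -0.8, 0.4]
opening: 0.527
grasp_force: 0.0
```

>>> jog_arm(
  series=[
    [[0,0,-45,0,0,0,45],[20,0,-40,0,0,0,45],[30,0,0,0,0,0,45],[30,0,0,0,0,0,45],[0,0,0,0,0,0,45],[0,0,0,0,0,0,45],[0,0,0,0,0,0,45],[0,0,0,0,0,0,45],[0,0,0,0,0,0,45],[0,0,0,0,0,0,45]],
  ],
)

```text
time_s: 31.95
eef_pos: [0.3623, -0.1029, 0.2968]
eef_rot: [-0.0, 0.001, 1.0, 0.0]
wrist_force: [-0.4, 1.6, -0.5]
opening: 0.526
grasp_force: 0.0
```

```bash
python3 - <<'E'
from h import *
print(ctrl.get_obs()['eef_pos'])
for n in('top','side'):
    P=cloud(snap(n,n+'10')).reshape(-1,3)
    for k,x,y,r,h in(('A',.623,.0377,.057,.097),('B',.4393,.0564,.043,.085),('C',.444,-.1037,.036,.079),('D',.4422,-.2306,.05,.091),('sh1',.529,.121,.017,.09),('sh2',.519,-.03,.017,.09)):
        q=P[np.linalg.norm(P[:,:2]-[x,y],axis=1)<r+.006]
        d=q[(q[:,2]>h-.007)&(q[:,2]<h+.008)] if k<'a' else q[(q[:,2]>h-.03)&(q[:,2]<h+.004)]
        if len(d)>10:
            A=np.c_[d[:,:2]-d[:,:2].mean(0),np.ones(len(d))]; print(n,k,*enc(d[:,:2]),np.median(d[:,2]),h,len(d),'tilt',np.linalg.lstsq(A,d[:,2],rcond=None)[0][:2])
E
```

```text
[ 0.36231718 -0.10293514  0.29682582]
top A [0.62367487 0.03879992] 0.05772576108574867 0.0958281129413876 0.097 1915 tilt [0.0001888 0.0010716]
top B [0.43962273 0.0577859 ] 0.04291127994656563 0.08373627909618042 0.085 1113 tilt [0.00272338 0.00084716]
top C [ 0.45056656 -0.09169498] 0.03274165838956833 0.07740964386866989 0.079 259 tilt [-0.01460805 -0.01267261]
top D [ 0.45361158 -0.23681761] 0.046933505684137344 0.08968430722051113 0.091 536 tilt [-0.00301054  0.004832  ]
top sh1 [0.5276773  0.12310567] 0.017309095710515976 0.0838228873495589 0.09 205 tilt [0.25457184 0.0976798 ]
top sh2 [ 0.51842374 -0.02702615] 0.017429277300834656 0.08410570783354049 0.09 196 tilt [ 0.15278426 -0.02172475]
side A [0.62530524 0.03526336] 0.05816696584224701 0.09715965233421198 0.097 852 tilt [-0.00016019  0.02433531]
side B [0.4396686 0.0548472] 0.04390215873718262 0.08535292761195368 0.085 465 tilt [-0.00720389  0.04315844]
side C [ 0.44425863 -0.10535006] 0.03662760555744171 0.07931653935189414 0.079 486 tilt [-0.00916747  0.05149365]
side D [ 0.44089565 -0.23117855] 0.05146678909659386 0.09140011347097748 0.091 1359 tilt [-0.00510611  0.02653656]
side sh1 [0.52904356 0.11791521] 0.016671566292643547 0.07786517660785325 0.09 181 tilt [-0.0374934   0.62437129]
side sh2 [ 0.51954359 -0.03227032] 0.016937080770730972 0.07833974576816463 0.09 234 tilt [-0.08804254  0.74823102]
```

View pics/side10.png

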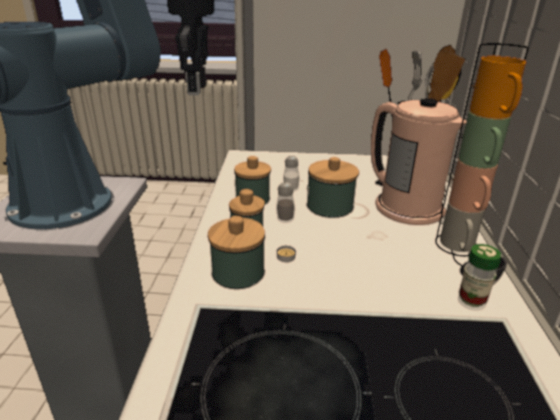

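View pics/top10.png

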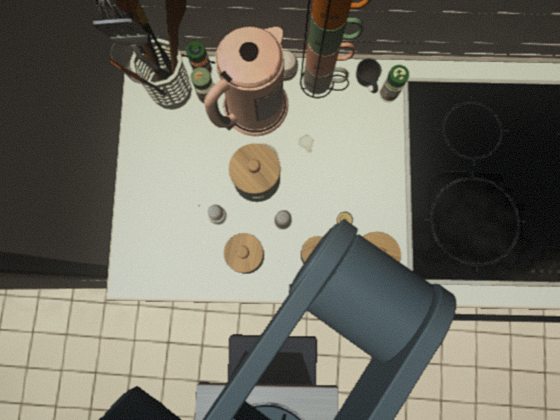

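Both views show all four canisters closed, with the lids level and at the right heights. The shakers at (216,213) and (283,218) have not moved. The arm is clear, so I'll hand in.

```bash
python3 -c "
from bench import ctrl
print(ctrl.hand_in())"
```

```text
the job is handed in; nothing more can be done
None
```

All four lids are on their matching canisters, level and fully home, with the canisters and both shakers unmoved as far as the cameras can tell; I handed the job in at about 32 s.

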